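# Run the clamp jig's wing nut down onto a heel lift

## Task

Clamp the heel lift in the wooden jig: run its loose wing nut down, clockwise seen from above, by pushing the wings round with a fingertip, stroke after stroke, until the nut stops fully home and the steel strap rests on the lift. Never pinch the nut or take it between the fingers. Do not shift the lift, the spare lift, the thread spool or the wax block, and finish with the hand clear.

Things in the scene. Friction and masses are not known exactly. Their poses are not given: they have to be found in the camera images.
- clamp_jig: Wooden heel-lift clamp jig fixed to the bench. Origin: underside of the base, on the axis of its upright steel stud (10 mm thick, top at z = 66 mm, carries the strap and wing nut). Base 120 mm in x (-60 to +60), 196 mm in y (-83 to +113), 18 mm high. x points away from the robot at yaw 0; a 10 mm packing piece lies right of the stud (-y), the lift left of it (+y).
- guide_top (a point): Middle of the top edge of the jig's steel upright guide plate, 50 mm wide (jig y), 6 mm thick, its face 41.5 mm behind the stud's axis (jig +x), top 84 mm above the bench. The wings pass it with 3 mm to spare, a finger following a wing all the way round would hit it: keep pushing strokes to the other sides.
- strap_mid (a point): Centre of the top of the steel strap under the nut, on the stud's axis: 48 mm (jig x) x 136 mm (jig y, -61 to +75), 8 mm thick. It sinks with the nut; top 44 mm above the bench with the nut fully up, 36 mm with it home, when it rests on the lift and the packing piece. A washer 26 mm across, 1.5 mm thick, lies on it below the nut.
- wing_nut (a joint): Turn of the wing nut, rad: 0 fully up (stop), grows clockwise seen from above, 10.0 = fully home (hard stop, strap on the lift). Starts between 0 and 3.1. Nut and strap sink 0.8 mm per rad. Turns easily (0.05 N m, about 2 N at the wings), does not coast, stays where left. At value q the wings lie along the jig's x axis turned by -q about z, both ways.
- nut_mid (a point): On the nut's axis, half-way up its wings; 64.5 mm above the bench fully up, 56.5 mm home. x axis along one wing (the other opposite), z up. Steel wing nut, 76 mm across: each wing a flat upright round ear, 24 mm high (12 above and below this point), 6 mm thick (y -3 to +3), 14 to 38 mm from the axis; push about 28 mm out. Hub 24 mm across, its top 3 mm below this point.
- lift: Leather heel lift to be clamped, 65 x 69 x 10 mm, loose, lying on the jig's base under the strap; origin at the centre of its underside. Must stay where it lies.
- spool: Wooden thread spool, 40 mm wide, 50 mm high, standing loose right of the jig; origin at the centre of its underside. Leave alone.
- wax: Block of wax, 34 x 52 x 20 mm, lying loose left of the jig; origin at the centre of its underside. Leave alone.
- spare_lift: Spare leather heel lift, 65 x 69 x 9 mm, lying loose on the bench right of the jig; origin at the centre of its underside. Leave alone.

How it is judged (in metres and radians):
On the way:
1. the wing nut is half-way down (value of joint wing_nut above 5 rad).
At the end, for the whole second after the job is handed in: The wing nut is home (joint at least 9.75 of 10 rad, so the strap is within 0.2 mm of the lift) and at rest, the lift within 8 mm and spool, wax block and spare lift within 15 mm of where they were (value of joint wing_nut above 9.75 rad and velocity of joint wing_nut between -0.1 and 0.1 rad/s and distance of lift from where it was at the start of the episode below 0.008 m and distance of each of spool, wax, spare_lift from where it was at the start of the episode below 0.015 m); the robot touches nothing.
It fails at once if the nut is pinched or straddled: it touches the fingers while the grasp point lies in the plane of its wings (within 6 mm), less than 40 mm from its axis and below 25 mm over its middle (contact force between the fingers and wing_nut above 0.5 N and x of the grasp point in the frame of nut_mid between -0.04 and 0.04 m and y of the grasp point in the frame of nut_mid between -0.006 and 0.006 m and z of the grasp point in the frame of nut_mid between -0.04 and 0.025 m).
It fails at once if the heel lift is shifted or taken out (more than 10 mm) (distance of lift from where it was at the start of the episode above 0.01 m).
It fails at once if the spool, the wax block or the spare lift is moved (more than 20 mm) (distance of any of spool, wax, spare_lift from where it was at the start of the episode above 0.02 m).
It also fails if it takes over 67 s, if anything falls off the work surface, if the arm or the gripper's body presses on something with over 40 N, if the wrist force passes 120 N, or if a joint passes its speed limit or range.

## Robot

A 6-joint arm with a two-finger parallel gripper is mounted at the origin on a cart in front of the work surface, level with it; the furniture and walls round the work are solid. World frame = base frame: x ahead of the robot, y to its left, z up, the work surface at z = 0. Lengths are in mm, angles in rad, forces in N, time in s.
With the tool pointing down it reaches from about 350 to 975 mm from the base axis. Payload 7.1 kg.
Tool frame: the origin (TCP) lies on the centre line of the jaws, within the pads' length; the fingertips stand 8 mm ahead of it and the grasp point (between the pads) lies 11 mm behind it; z points along the fingers, x is the direction in which the jaws open and shut, and the axes are right-handed (so a half turn about z gives the same grasp; the last joint's range is limited). The gripper opens to 88 mm and grips with 3 to 60 N. Pads are 20 mm wide; open, the fingers measure 115 mm over their backs; the gripper's body (75 mm by 178 mm) begins 61 mm behind the grasp point.
Start: joints at [1.22, 0.423, 1.63, -0, 1.089, -0.019], TCP at [203.559, 590.905, 230.675] pointing down, gripper open.
Joint ranges: [-3, 3], [-0.9, 2.11], [0.09, 2.58], [-1.31, 4.45], [0.11, 2.69], [-2.54, 2.54]. Speed limits (rad/s): [2.39, 2.39, 3.01, 3.14, 3.14, 3.14].

## Interface

Orientations are given as a rotation vector (axis times angle).
In Python, from workcell import ctrl gives the robot as it stands.
- The arm moves only by the shell command python3 -m handwheel 'ROWS'. ROWS is JSON, a list of rows, each a list of 3 entries, a list of its own where there are three numbers: the turn, a rotation vector about the tool's x, y, z in rad, then the shift along the tool's x, y, z in mm, then the opening, from 0 (shut) to 1 (fully open). In form: [[[ax, ay, az], [tx, ty, tz], jaw], ...]. A call has exactly 10 rows; each row shifts and turns the pose as measured when the row begins, along the tool's axes as they then stand; what a row does not reach is not made up. A row lasts 1/12 s, in which the tool goes at most 41.7 mm and 7.16 degrees, less where a joint would pass 70% of its speed; a pose out of reach is approached as far as the arm can. A call with a gripper value outside its range is refused whole. The fingers move at their own pace and stop on an object; the grip force is fixed at half the most. Time passes only in rows, so rows that do not move let the fingers close, or fill a call up. It gives the time, the measured TCP pose, the force and the opening at its end, in the units of the state.
- ctrl.get_obs(): the state, without advancing time (a new reading comes with each control period).
- ctrl.get_image(name): name is "side" or "top" or "wrist"; returns a dict with "pixels" (384x512x3 uint8, red, green, blue), "camera_matrix" (3x3 intrinsics, pixels), "rvec" (rotation vector, rad) and "tvec" (3), from world to camera coordinates, as OpenCV has them. Camera axes: x right, y down, z forward; pixel columns grow to the right and rows downward; lengths in mm; the calibration is good to about 2 mm. A picture is of the moment at which its call begins. There is no depth.
- ctrl.close_job(): hands the job in, once; it reports no verdict.
Trained networks look in a picture, given as the dict that the camera call returned (one of the last four; its "shot" number tells which), for a name from the list of things; names that differ only in an ending like _2 or _b are one class to them, and where a whole thing is asked for, a point or a joint stands for the part that bears it (a point fixed in the world has none). Each returns a list of dicts, best first, with "score" (0 to 1); they miss things now and then, are a little off and sometimes report something else, mostly with a low value. They report only what shows in the picture. A call takes as long as a camera call.
- ctrl.look_for(picture, query): "position" ([x, y, z] in mm, in the coordinates of the camera as it stood for that picture, good to about 4 mm: the middle of the surface that is visible of it).
- ctrl.spot_point(picture, query): "position" ([x, y, z] in mm, in the coordinates of the camera as it stood for that picture, good to about 4 mm: a listed point, or the origin of a listed thing).
The state is a dict: "t": time; "qpos": joint angles; "qvel": joint speeds; "joint_torque": joint torques, N m; "ee_pos": TCP position; "orientation": TCP orientation; "ft_force": force on the tool from outside, world axes, zero at the start; "moment": the same for the moment, N m; "width": finger opening in mm.
Only numpy, scipy, OpenCV 4.12 (cv2) and the standard library are available. Lean on these libraries where they do the work, as an engineer would, in place of code of your own. Each camera call takes 0.05 s, during which the arm holds its last target.

## Working session

There is one attempt and no reset: what is moved stays moved. The work goes in short steps, Python scripts to look and compute and a shell command to move; the robot and the scene stay as the last step left them, time stands still between calls to the robot, and variables do not carry over. Pictures are saved under pics/ and viewed, and the job is handed in when it is done.

```bash
ls; mkdir -p pics
cat > h.py <<'E'
import numpy as np, cv2
from scipy.spatial.transform import Rotation as R
from workcell import ctrl
def w(p,im):
    Rm=cv2.Rodrigues(np.array(im['rvec'],float))[0]
    return Rm.T@(np.array(p,float)-np.array(im['tvec'],float).ravel())
def px(P,im):
    return cv2.projectPoints(np.array(P,float).reshape(-1,3),np.array(im['rvec'],float),np.array(im['tvec'],float),np.array(im['camera_matrix'],float),None)[0].reshape(-1,2)
def save(im,n): cv2.imwrite(f'pics/{n}.png',cv2.cvtColor(im['pixels'],cv2.COLOR_RGB2BGR))
E
python3 - <<'E'
from h import *
o=ctrl.get_obs(); print({k:np.round(v,3) for k,v in o.items()})
for c in ['side','top','wrist']:
    im=ctrl.get_image(c); save(im,c+'0')
    if c=='wrist': continue
    for q in ['clamp_jig','guide_top','strap_mid','nut_mid','lift','spool','wax','spare_lift']:
        for r in ctrl.spot_point(im,q)[:2]:
            print(c,q,round(r['score'],2),w(r['position'],im).round(1))
E
```

```text
pics
{'t': np.float64(0.0), 'qpos': array([ 1.22 ,  0.424,  1.631, -0.   ,  1.089, -0.019]), 'qvel': array([-0.001, -0.   , -0.003, -0.001, -0.   , -0.001]), 'joint_torque': array([ 1.0000e-03, -5.4463e+01, -2.7366e+01,  6.4000e-02,  2.3000e-02,
       -0.0000e+00]), 'ee_pos': array([203.387, 590.392, 229.906]), 'orientation': array([ 2.557e+00,  1.824e+00, -2.000e-03]), 'ft_force': array([-0.626,  0.043, -0.3  ]), 'moment': array([-0.011, -0.06 ,  0.02 ]), 'width': np.float64(87.834)}
side clamp_jig 0.9 [ 5.087e+02 -4.040e+01 -1.000e-01]
side guide_top 0.78 [548.4 -53.7  85.4]
side strap_mid 0.71 [508.6 -43.1  41. ]
side strap_mid 0.45 [ 516.3 -168.5    0.8]
side nut_mid 0.81 [509.8 -45.6  58.7]
side lift 0.71 [524.3  14.   22.6]
side lift 0.68 [505.6 -43.2  36.8]
side spool 0.87 [ 513.7 -169.7   -0.9]
side wax 0.53 [550.7 108.3  -0.8]
side spare_lift 0.56 [ 426.7 -157.     1.8]
top clamp_jig 0.79 [ 5.091e+02 -3.580e+01 -3.000e-01]
top guide_top 0.74 [551.6 -53.9  87.5]
top nut_mid 0.62 [506.4 -35.5  64.5]
top nut_mid 0.16 [524.7  16.1  17.7]
top lift 0.83 [522.7  13.8  20.1]
top spool 0.69 [ 512.6 -173.8    6.9]
top wax 0.85 [552.2 107.2  -1. ]
top spare_lift 0.95 [ 427.1 -149.4   -1.2]
```

View pics/top0.png

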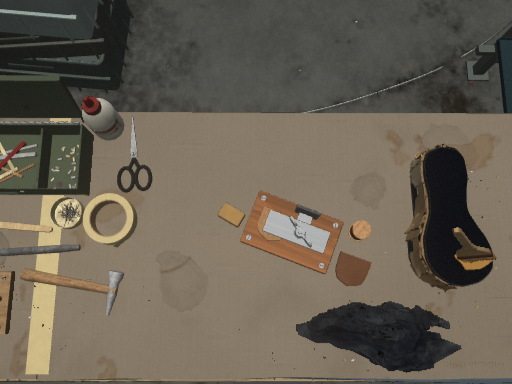

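View pics/side0.png

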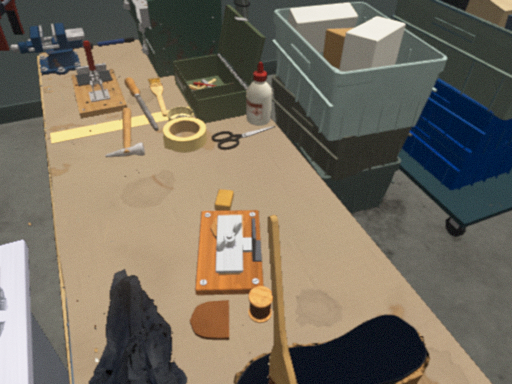

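Run:
```python
from h import *
im=ctrl.get_image('top'); a=im['pixels'][180:285,210:380]
b=cv2.resize(a,None,fx=4.5,fy=4.5,interpolation=cv2.INTER_CUBIC); cv2.imwrite('pics/topz.png',b[:,:,::-1])
s=ctrl.get_image('side'); a=s['pixels'][180:350,180:300]
b=cv2.resize(a,None,fx=3.5,fy=3.5,interpolation=cv2.INTER_CUBIC); cv2.imwrite('pics/sidez.png',b[:,:,::-1])
for i in (im,s):
    Rm=cv2.Rodrigues(np.array(i['rvec']))[0]; print((-Rm.T@np.array(i['tvec']).ravel()).round(0), np.array(i['camera_matrix'])[0,0])
```

```text
[ 397.   53. 1072.] 490.1688554418458
[ 342. -523.  634.] 417.83581796825536
```

View pics/topz.png

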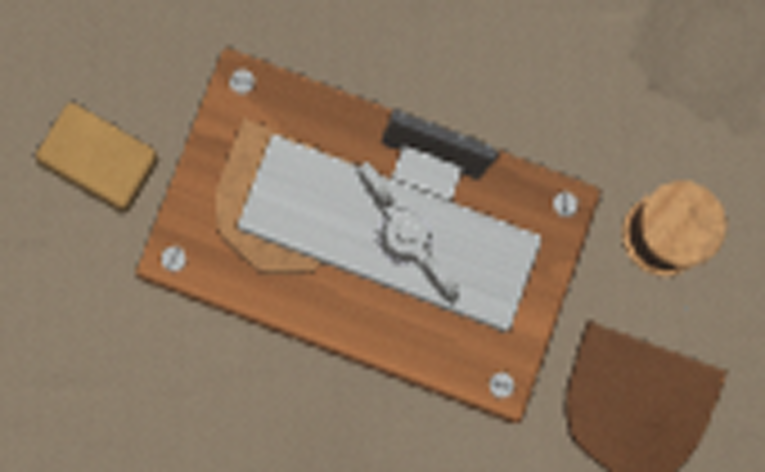

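View pics/sidez.png

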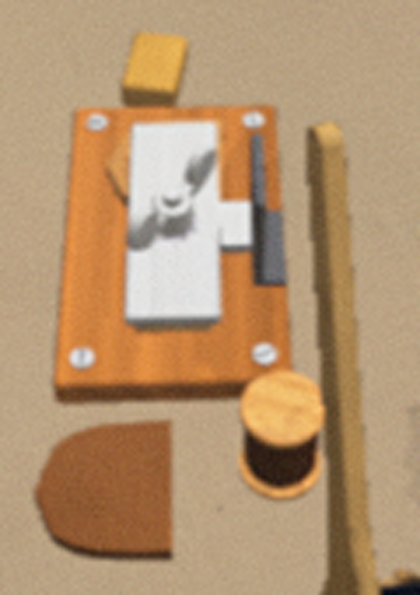

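Run:
```python
from h import *
from scipy.optimize import least_squares
im=ctrl.get_image('top'); s=ctrl.get_image('side')
tp=np.array([[224,47],[600,190],[522,412]])/4.5+[210,180]   # TL,TR,BR tops
tj=np.array([[60,113,18],[60,-83,18],[-60,-83,18]])
# side: zoom 3.5 off (180,180): back-left corner (77,107) = (-60,113); right-back (275,107)=(60,113); right-front(293,372)=(60,-83) left-front (57,386)
sp=np.array([[78,107],[274,107],[57,384]])/3.5+[180,180]
sj=np.array([[-60,113,18],[60,113,18],[-60,-83,18]])
def T(p,P):
    x,y,a=p; c,s_=np.cos(a),np.sin(a); return np.c_[x+c*P[:,0]-s_*P[:,1],y+s_*P[:,0]+c*P[:,1],P[:,2]]
def fit(sets):
    f=lambda p:np.concatenate([(px(T(p,J),i)-u).ravel() for J,u,i in sets])
    r=least_squares(f,[509,-40,-.35]); return r
for sets in ([(tj,tp,im)],[(sj,sp,s)],[(tj,tp,im),(sj,sp,s)]):
    r=fit(sets); print(r.x.round(3),r.fun.round(1))
p=r.x
# wing angle + height: tips of wings at top image
for q in (1.9,2.05,2.2,2.35):
    z=64.5-.8*q; P=np.array([[38*np.cos(q),-38*np.sin(q),z+6],[-38*np.cos(q),38*np.sin(q),z+6]])
    print(q,((px(T(p,P),im)-[210,180])*4.5).round(0).tolist(),((px(T(p,P),s)-180)*3.5).round(0).tolist())
```

```text
[ 5.09359e+02 -4.06240e+01 -3.55000e-01] [-0.7 -0.8  0.6 -1.4  0.   2. ]
[ 5.0987e+02 -4.4846e+01 -3.6100e-01] [-0.6 -0.2  1.1 -1.2 -0.4  0.8]
[ 5.0990e+02 -4.2427e+01 -3.5800e-01] [ 0.3 -1.1  1.5 -1.5  0.8  1.8 -1.1 -0.9  0.4 -2.  -0.6 -0.2]
1.9 [[478.0, 280.0], [347.0, 174.0]] [[149.0, 241.0], [197.0, 135.0]]
2.05 [[469.0, 289.0], [356.0, 165.0]] [[139.0, 238.0], [206.0, 138.0]]
2.2 [[460.0, 297.0], [365.0, 158.0]] [[129.0, 233.0], [216.0, 142.0]]
2.35 [[449.0, 303.0], [376.0, 152.0]] [[121.0, 228.0], [224.0, 147.0]]
```

```bash
cat >> h.py <<'E'
C=np.array([509.5,-41.5]); YAW=-0.357
def st():
    o=ctrl.get_obs(); Rm=R.from_rotvec(o['orientation']).as_matrix()
    return o,Rm,np.degrees(np.arctan2(Rm[1,0],Rm[0,0]))
def info(target=None,phi=None):
    o,Rm,f=st(); p=o['ee_pos']
    print('t',round(float(o['t']),2),'p',p.round(1),'phi',round(f,1),'tilt',np.degrees(np.arccos(-Rm[2,2])).round(2),'q6',o['qpos'][5].round(2),'F',o['ft_force'].round(1),'w',round(float(o['width']),1))
    if target is not None: print('tool shift',(Rm.T@(np.array(target)-p)).round(1))
    if phi is not None: print('turn z',round(-np.radians(phi-f),3))
    r=Rm.T@np.r_[C-p[:2],0]; print('axis in tool',r.round(1))
E
python3 - <<'E'
from h import *
info([500.6,-77.6,170],125)
E
```

```text
t 1.15 p [203.6 590.9 230.7] phi 71.0 tilt 0.0 q6 -0.02 F [ 0.2  0.8 -0.8] w 87.6
tool shift [-535.3  498.6   60.7]
turn z -0.943
axis in tool [-498.3  495.3   -0. ]
```

```bash
python3 -m handwheel '[[[0,0,0],[-30,28,0],0],[[0,0,0],[-30,28,0],0],[[0,0,0],[-30,28,0],0],[[0,0,0],[-30,28,0],0],[[0,0,0],[-30,28,0],0],[[0,0,0],[-30,28,0],0],[[0,0,0],[-30,28,0],0],[[0,0,0],[-30,28,0],0],[[0,0,0],[-30,28,0],0],[[0,0,0],[-30,28,0],0]]'; python3 -c "
from h import *
info([500.6,-77.6,170],125)"
```

```text
t: 1.98
ee_pos: [372.1, 214.9, 229.9]
orientation: [-2.543, -1.838, -0.012]
ft_force: [2.0, 0.0, -0.3]
width: 24.6
t 1.98 p [372.1 214.9 229.9] phi 71.7 tilt 0.48 q6 -0.76 F [ 2.   0.  -0.3] w 24.6
tool shift [-237.9  213.7   58.4]
turn z -0.93
axis in tool [-200.3  210.9   -1.3]
```

```bash
python3 -m handwheel '[[[0,0,0],[-30,27,0],0],[[0,0,0],[-30,27,0],0],[[0,0,0],[-30,27,0],0],[[0,0,0],[-30,27,0],0],[[0,0,0],[-30,27,0],0],[[0,0,0],[-30,27,0],0],[[0,0,0],[-30,27,0],0],[[0,0,0],[-28,25,0],0],[[0,0,-0.12],[0,0,25],0],[[0,0,-0.12],[0,0,20],0]]'
python3 - <<'E'
from h import *
info([500.6,-77.6,170],125)
E
```

```text
t: 2.82
ee_pos: [510.2, -98.2, 189.8]
orientation: [2.301, 2.119, 0.032]
ft_force: [-0.8, 0.6, -0.1]
width: 0.6
t 2.82 p [510.2 -98.2 189.8] phi 85.3 tilt 1.41 q6 -1.71 F [-0.8  0.6 -0.1] w 0.6
tool shift [ 19.6 -11.7  19.7]
turn z -0.693
axis in tool [56.4 -5.3  0.2]
```

```bash
python3 -m handwheel '[[[0,0,-0.12],[0,0,0],0],[[0,0,-0.12],[0,0,0],0],[[0,0,-0.12],[0,0,0],0],[[0,0,-0.12],[0,0,0],0],[[0,0,-0.12],[0,0,0],0],[[0,0,-0.08],[0,0,0],0],[[0,0,0],[0,0,0],0],[[0,0,0],[0,0,0],0],[[0,0,0],[0,0,0],0],[[0,0,0],[0,0,0],0]]'
python3 - <<'E'
from h import *
info([500.6,-77.6,170],125)
im=ctrl.get_image('wrist'); save(im,'w1')
for q in ['strap_mid','nut_mid','guide_top','clamp_jig']:
    for r in ctrl.spot_point(im,q)[:2]: print(q,round(r['score'],2),w(r['position'],im).round(1))
E
```

```text
t: 3.65
ee_pos: [508.7, -100.8, 185.3]
orientation: [1.425, 2.785, 0.021]
ft_force: [0.9, 0.7, 0.8]
width: 0.4
t 3.65 p [ 508.7 -100.8  185.3] phi 125.8 tilt 1.09 q6 -2.43 F [0.9 0.7 0.8] w 0.4
tool shift [23.6  6.7 15.3]
turn z 0.014
axis in tool [47.6 35.4  0.3]
strap_mid 0.65 [504.4 -40.8  42.9]
nut_mid 0.72 [507.3 -42.8  58.4]
nut_mid 0.54 [ 430.1 -154.7   -3.4]
guide_top 0.96 [552.1 -59.1  82.5]
clamp_jig 0.7 [508.4 -44.5  -3.7]
```

View pics/w1.png

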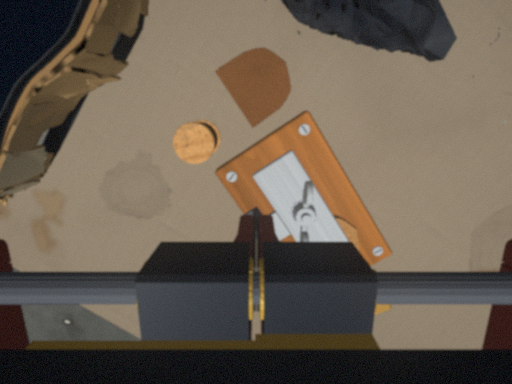

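Run:
```python
from h import *
im=ctrl.get_image('wrist'); a=im['pixels'][100:270,205:400]
b=cv2.resize(a,None,fx=4,fy=4,interpolation=cv2.INTER_CUBIC)
def T(p,P):
    x,y,a=p; c,s_=np.cos(a),np.sin(a); return np.c_[x+c*P[:,0]-s_*P[:,1],y+s_*P[:,0]+c*P[:,1],P[:,2]]
p=[*C,YAW]
J=np.array([[60,-83,18],[-60,-83,18],[-60,113,18]],float)
print(((px(T(p,J),im)-[205,100])*4).round(0).tolist())
for q in (2.05,2.17,2.3):
    z=64.5-.8*q
    P=np.array([[38*np.cos(q),-38*np.sin(q),z],[-38*np.cos(q),38*np.sin(q),z],[0,0,66]])
    u=(px(T(p,P),im)-[205,100])*4; print(q,u.round(0).tolist())
    for v in u: cv2.circle(b,(int(v[0]),int(v[1])),3,(255,0,0) if q==2.17 else (0,255,0),1)
for v in (px(T(p,J),im)-[205,100])*4: cv2.circle(b,(int(v[0]),int(v[1])),4,(0,0,255),1)
cv2.imwrite('pics/w1z.png',b[:,:,::-1])
```

```text
[[29.0, 297.0], [408.0, 44.0], [755.0, 622.0]]
2.05 [[391.0, 331.0], [411.0, 623.0], [404.0, 487.0]]
2.17 [[411.0, 330.0], [393.0, 623.0], [404.0, 487.0]]
2.3 [[432.0, 332.0], [374.0, 622.0], [404.0, 487.0]]
```

View pics/w1z.png

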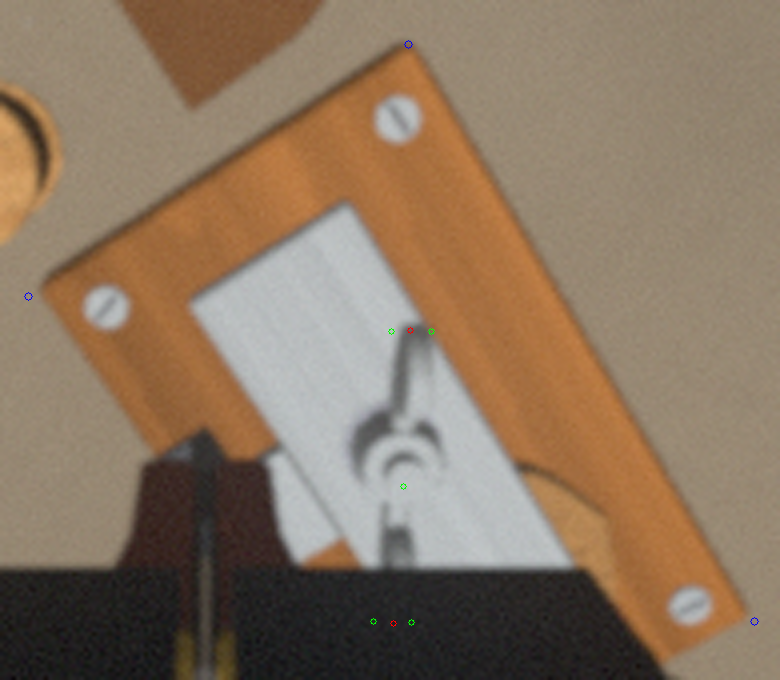

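```bash
python3 - <<'E'
from h import *
from scipy.optimize import least_squares
im=ctrl.get_image('wrist')
def T(p,P):
    x,y,a=p; c,s_=np.cos(a),np.sin(a); return np.c_[x+c*P[:,0]-s_*P[:,1],y+s_*P[:,0]+c*P[:,1],P[:,2]]
z=44-.8*2.17
J=np.array([[60,-83,18],[-60,-83,18],[-60,113,18],[24,-61,z],[-24,-61,z],[0,0,66]],float)
u=np.array([[47,282],[410,45],[748,606],[190,302],[350,202],[403,464]])/4+[205,100]
f=lambda p:(px(T(p,J),im)-u).ravel()
r=least_squares(f,[509,-42,-.35]); print(r.x,r.fun.round(1))
# with full translation z tweak
f=lambda p:(px(T(p[:3],J)+[0,0,p[3]],im)-u).ravel()
r=least_squares(f,[509,-42,-.35,0]); print(r.x,r.fun.round(1))
o,Rm,_=st(); 
# upright correction in tool frame
ez=Rm.T@np.array([0,0,-1.]); print('upright turn',np.cross([0,0,1],ez).round(3))
E
sed -i 's/^C=.*/C=np.array([508,-43]); YAW=-0.357/' h.py
```

```text
[ 5.06797748e+02 -4.23959059e+01 -3.63596383e-01] [-3.7  0.7  1.2 -2.9  2.3  2.4 -0.9 -0.5 -0.1 -1.6  1.2  3.1]
[ 5.08067335e+02 -3.96106309e+01 -3.61460345e-01 -1.23116013e+01] [-0.7  0.9  0.4 -0.4 -1.  -0.6  0.7 -0.5 -0.1 -0.7  0.6  1.1]
upright turn [ 0.018  0.006 -0.   ]
```

```bash
sed -i 's/^C=.*/C=np.array([508,-42]); YAW=-0.360/' h.py; python3 -c "
from h import *
info([499.7,-79,61],125)"
```

```text
t 4.0 p [ 508.6 -100.8  185.2] phi 125.9 tilt 1.08 q6 -2.43 F [-1.8 -0.9  0.3] w 0.5
tool shift [ 23.7   3.4 124.2]
turn z 0.016
axis in tool [48.  34.   0.3]
```

```bash
python3 -m handwheel '[[[0.018,0.006,0.015],[8,1,0],0],[[0,0,0],[8,1,0],0],[[0,0,0],[8,1,0],0],[[0,0,0],[0,0,20],0],[[0,0,0],[0,0,20],0],[[0,0,0],[0,0,20],0],[[0,0,0],[0,0,20],0],[[0,0,0],[0,0,10],0],[[0,0,0],[0,0,0],0],[[0,0,0],[0,0,0],0]]'
python3 - <<'E'
from h import *
info([499.7,-79,61],125)
o,Rm,_=st(); ez=Rm.T@np.array([0,0,-1.]); print('upright turn',np.cross([0,0,1],ez).round(3))
im=ctrl.get_image('wrist'); save(im,'w2')
im=ctrl.get_image('side'); a=im['pixels'][130:300,150:330]
cv2.imwrite('pics/s2.png',cv2.resize(a,None,fx=3.5,fy=3.5,interpolation=cv2.INTER_CUBIC)[:,:,::-1])
E
```

```text
t: 4.83
ee_pos: [496.9, -75.7, 93.9]
orientation: [1.443, 2.784, 0.005]
ft_force: [-0.2, 0.9, 0.5]
width: 0.5
t 4.83 p [496.9 -75.7  93.9] phi 125.2 tilt 0.35 q6 -2.36 F [-0.2  0.9  0.5] w 0.5
tool shift [-4.2  0.3 33. ]
turn z 0.004
axis in tool [21.2 28.5  0.1]
upright turn [ 0.005  0.004 -0.   ]
```

View pics/w2.png

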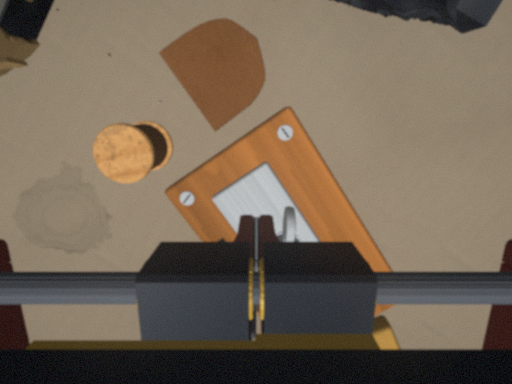

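View pics/s2.png

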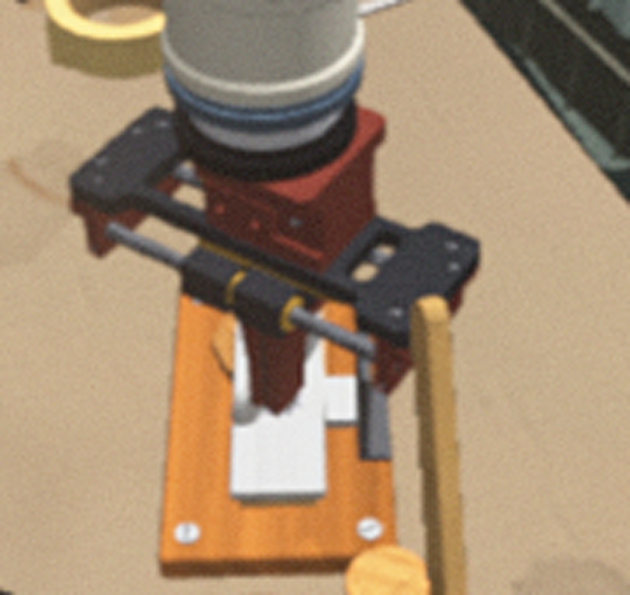

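```bash
python3 -m handwheel '[[[0.005,0.004,0],[-4,0,0],0],[[0,0,0],[-1,0,0],0],[[0,0,0],[0,0,8],0],[[0,0,0],[0,0,8],0],[[0,0,0],[0,0,8],0],[[0,0,0],[0,0,8],0],[[0,0,0],[2,0,0],0],[[0,0,0],[2,0,0],0],[[0,0,0],[0,0,0],0],[[0,0,0],[0,0,0],0]]'
python3 - <<'E'
from h import *
info([499.7,-79,61],125)
o,Rm,_=st(); ez=Rm.T@np.array([0,0,-1.]); print('upright turn',np.cross([0,0,1],ez).round(3))
im=ctrl.get_image('wrist'); cv2.imwrite('pics/w3.png',cv2.resize(im['pixels'][120:290,170:380],None,fx=3.5,fy=3.5)[:,:,::-1])
E
```

```text
t: 5.77
ee_pos: [500.3, -77.4, 61.9]
orientation: [1.444, 2.784, 0.003]
ft_force: [0.3, -0.6, 0.4]
width: 0.5
t 5.77 p [500.3 -77.4  61.9] phi 125.2 tilt 0.32 q6 -2.36 F [ 0.3 -0.6  0.4] w 0.5
tool shift [-1.  -1.4  0.9]
turn z 0.003
axis in tool [24.5 26.7  0. ]
upright turn [ 0.004  0.004 -0.   ]
```

View pics/w3.png

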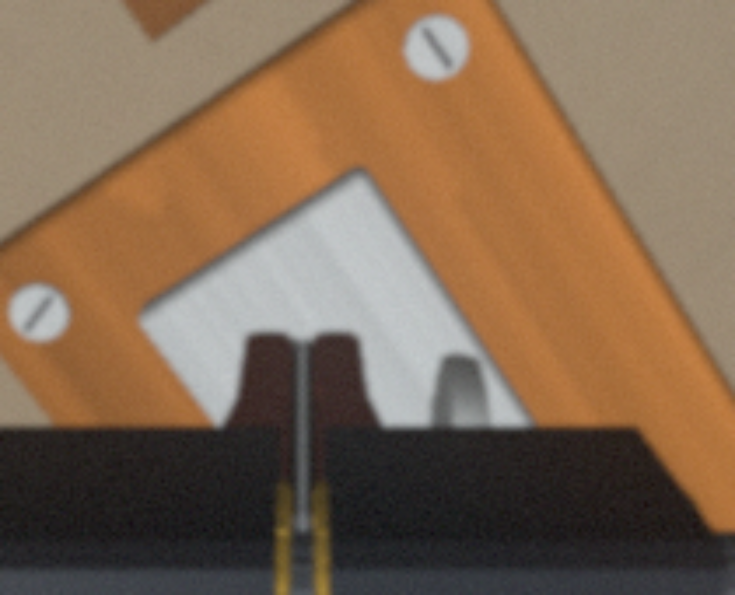

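```bash
python3 -m handwheel '[[[0.004,0.004,0],[3,0,0],0],[[0,0,0],[3,0,0],0],[[0,0,0],[3,0,0],0],[[0,0,0.12],[3.3,-1.7,0],0],[[0,0,0.12],[3.3,-1.7,0],0],[[0,0,0.12],[3.3,-1.7,0],0],[[0,0,0.12],[3.3,-1.7,0],0],[[0,0,0.12],[3.3,-1.7,0],0],[[0,0,0],[0,0,0],0],[[0,0,0],[0,0,0],0]]'
python3 - <<'E'
from h import *
info()
im=ctrl.get_image('wrist'); cv2.imwrite('pics/w4.png',cv2.resize(im['pixels'][120:290,170:380],None,fx=3.5,fy=3.5)[:,:,::-1])
E
```

```text
t: 6.65
ee_pos: [481.7, -56.6, 63.9]
orientation: [2.226, 2.21, 0.004]
ft_force: [0.2, -0.7, -0.7]
width: 0.2
t 6.65 p [481.7 -56.6  63.9] phi 89.6 tilt 0.31 q6 -1.7 F [ 0.2 -0.7 -0.7] w 0.2
axis in tool [14.8 26.2  0.1]
```

View pics/w4.png

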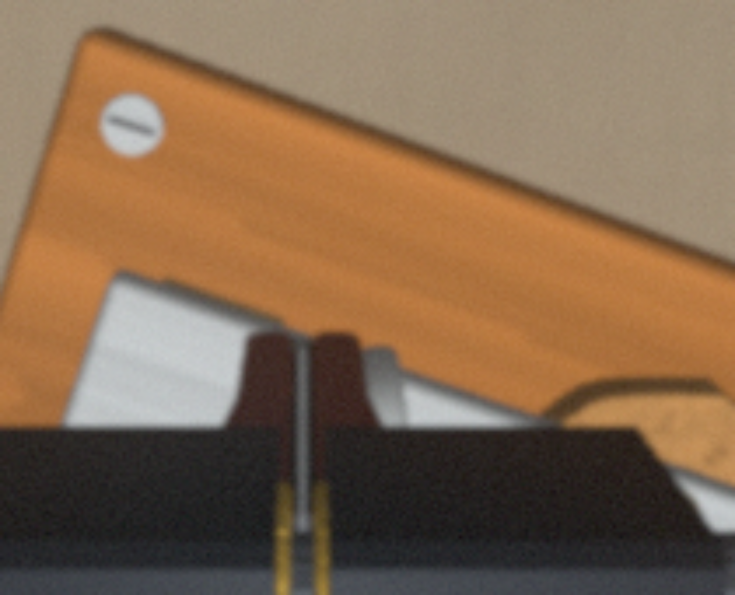

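```bash
python3 -m handwheel '[[[0,0,0.12],[3.2,-1.8,0.5],0],[[0,0,0.12],[3.2,-1.8,0.5],0],[[0,0,0.12],[3.2,-1.8,0.5],0],[[0,0,0.12],[3.2,-1.8,0.5],0],[[0,0,0.12],[3.2,-1.8,0.5],0],[[0,0,0.12],[3.2,-1.8,0.5],0],[[0,0,0.12],[3.2,-1.8,0.5],0],[[0,0,0.12],[3.2,-1.8,0.5],0],[[0,0,0.12],[3.2,-1.8,0.5],0],[[0,0,0],[0,0,0],0]]'
python3 - <<'E'
from h import *
info()
im=ctrl.get_image('wrist'); cv2.imwrite('pics/w5.png',cv2.resize(im['pixels'][120:290,170:380],None,fx=3.5,fy=3.5)[:,:,::-1])
E
```

```text
t: 7.53
ee_pos: [480.3, -26.0, 60.2]
orientation: [3.053, 0.724, 0.003]
ft_force: [0.9, -0.9, -0.4]
width: 0.7
t 7.53 p [480.3 -26.   60.2] phi 26.7 tilt 0.26 q6 -0.54 F [ 0.9 -0.9 -0.4] w 0.7
axis in tool [17.6 26.8  0.1]
```

View pics/w5.png

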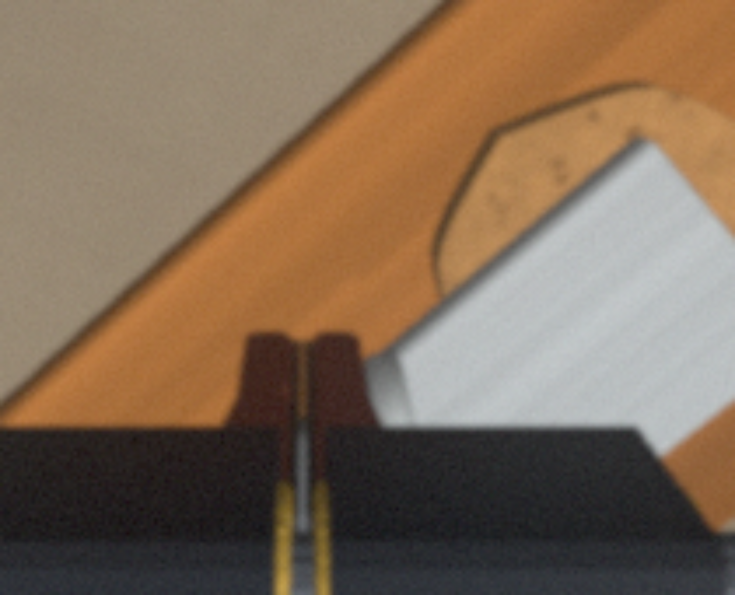

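```bash
python3 -m handwheel '[[[0,0,0.12],[3.4,-1.8,0.2],0],[[0,0,0.12],[3.4,-1.8,0.2],0],[[0,0,0.12],[3.4,-1.8,0.2],0],[[0,0,0.12],[3.4,-1.8,0.2],0],[[0,0,0.12],[3.4,-1.8,0.2],0],[[0,0,0.12],[3.4,-1.8,0.2],0],[[0,0,0.12],[3.4,-1.8,0.2],0],[[0,0,0.12],[3.4,-1.8,0.2],0],[[0,0,0.12],[3.4,-1.8,0.2],0],[[0,0,0.12],[3.4,-1.8,0.2],0]]'
python3 - <<'E'
from h import *
info()
im=ctrl.get_image('wrist'); cv2.imwrite('pics/w6.png',cv2.resize(im['pixels'][120:290,170:380],None,fx=3.5,fy=3.5)[:,:,::-1])
E
```

```text
t: 8.42
ee_pos: [506.9, -10.6, 57.1]
orientation: [2.937, -1.102, -0.016]
ft_force: [-1.5, 1.9, 0.1]
width: 0.4
t 8.42 p [506.9 -10.6  57.1] phi -41.1 tilt 0.66 q6 0.68 F [-1.5  1.9  0.1] w 0.4
axis in tool [21.5 23.   0. ]
```

View pics/w6.png

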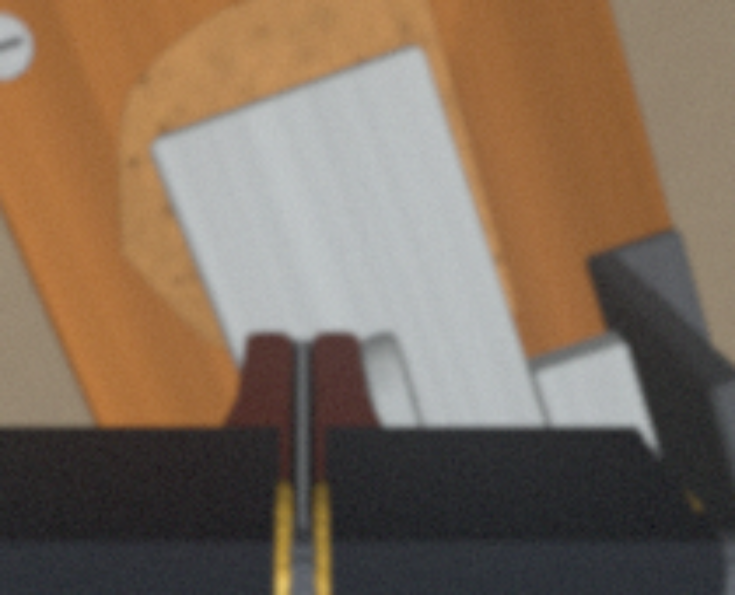

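```bash
sed -i 's/^C=.*/C=np.array([507.5,-39]); YAW=-0.360/' h.py; python3 -m handwheel '[[[0,0,0.12],[3.1,-2.8,-0.1],0],[[0,0,0.12],[3.1,-2.8,-0.1],0],[[0,0,0.12],[3.1,-2.8,-0.1],0],[[0,0,0.12],[3.1,-2.8,-0.1],0],[[0,0,0],[-4,0,0],0],[[0,0,0],[-4,0,0],0],[[0,0,0],[0,0,-15],0],[[0,0,0],[0,0,-20],0],[[0,0,0],[0,0,-20],0],[[0,0,0],[0,0,0],0]]'
python3 - <<'E'
from h import *
info()
im=ctrl.get_image('wrist'); cv2.imwrite('pics/w7.png',cv2.resize(im['pixels'][100:290,170:380],None,fx=3.5,fy=3)[:,:,::-1])
im=ctrl.get_image('side'); cv2.imwrite('pics/s7.png',cv2.resize(im['pixels'][130:300,150:330],None,fx=3.5,fy=3.5,interpolation=cv2.INTER_CUBIC)[:,:,::-1])
E
```

```text
t: 9.3
ee_pos: [517.3, -5.0, 112.2]
orientation: [2.63, -1.7, -0.024]
ft_force: [0.7, 0.2, 0.2]
width: 0.6
t 9.3 p [517.3  -5.  112.2] phi -65.7 tilt 1.07 q6 1.12 F [0.7 0.2 0.2] w 0.6
axis in tool [27.  22.9  0.2]
```

View pics/w7.png

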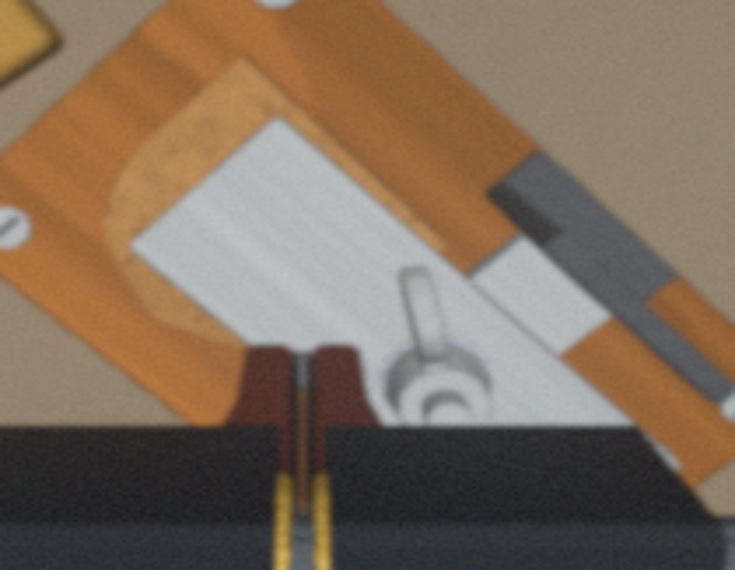

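View pics/s7.png

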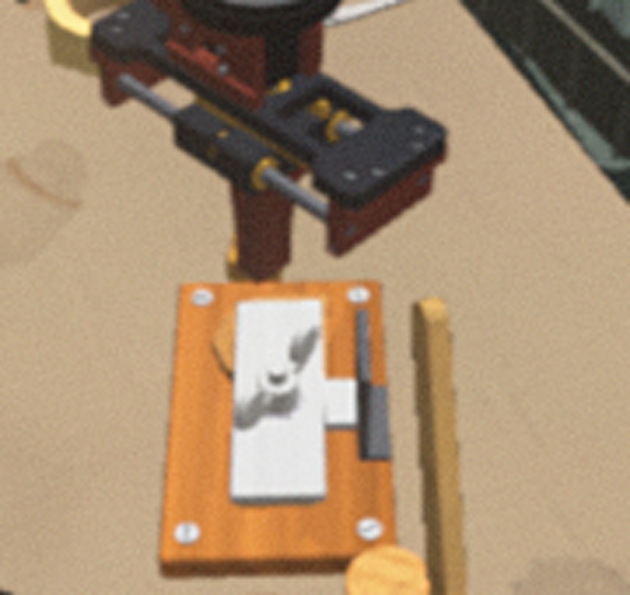

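Run:
```python
from h import *
s=ctrl.get_image('side'); wv=ctrl.get_image('wrist'); t=ctrl.get_image('top'); save(t,'t7')
def T(p,P):
    x,y,a=p; c,s_=np.cos(a),np.sin(a); return np.c_[x+c*P[:,0]-s_*P[:,1],y+s_*P[:,0]+c*P[:,1],P[:,2]]
for Cc in ([507.5,-39],[508,-42]):
  for q in (5.2,5.35,5.5,5.65):
    z=64.5-.8*q; P=np.array([[38*np.cos(q),-38*np.sin(q),z+6],[-38*np.cos(q),38*np.sin(q),z+6],[0,0,66]])
    W=T([*Cc,YAW],P)
    print(Cc,q,((px(W,s)-[150,130])*3.5).round(0).tolist(),((px(W,wv)-[170,100])*[3.5,3]).round(0).tolist())
```

```text
[507.5, -39] 5.2 [[306.0, 314.0], [236.0, 412.0], [272.0, 362.0]] [[388.0, 267.0], [488.0, 552.0], [440.0, 416.0]]
[507.5, -39] 5.35 [[315.0, 318.0], [227.0, 408.0], [272.0, 362.0]] [[417.0, 261.0], [462.0, 557.0], [440.0, 416.0]]
[507.5, -39] 5.5 [[323.0, 323.0], [218.0, 402.0], [272.0, 362.0]] [[447.0, 259.0], [435.0, 558.0], [440.0, 416.0]]
[507.5, -39] 5.65 [[330.0, 329.0], [211.0, 396.0], [272.0, 362.0]] [[476.0, 261.0], [408.0, 556.0], [440.0, 416.0]]
[508, -42] 5.2 [[309.0, 317.0], [239.0, 416.0], [275.0, 365.0]] [[403.0, 270.0], [502.0, 555.0], [455.0, 419.0]]
[508, -42] 5.35 [[318.0, 321.0], [230.0, 412.0], [275.0, 365.0]] [[432.0, 265.0], [476.0, 559.0], [455.0, 419.0]]
[508, -42] 5.5 [[326.0, 326.0], [221.0, 406.0], [275.0, 365.0]] [[462.0, 263.0], [448.0, 561.0], [455.0, 419.0]]
[508, -42] 5.65 [[333.0, 332.0], [214.0, 400.0], [275.0, 365.0]] [[492.0, 264.0], [421.0, 559.0], [455.0, 419.0]]
```

```bash
python3 -m handwheel '[[[0,0,-0.12],[0,0,-1],0],[[0,0,-0.12],[0,0,-1],0],[[0,0,-0.12],[0,0,-1],0],[[0,0,-0.12],[0,0,-1],0],[[0,0,-0.12],[0,0,-1],0],[[0,0,-0.12],[0,0,-1],0],[[0,0,-0.12],[0,0,-1],0],[[0,0,-0.12],[0,0,-1],0],[[0,0,-0.12],[0,0,-1],0],[[0,0,-0.12],[0,0,-1],0]]'; python3 -m handwheel '[[[0,0,-0.12],[0,0,0],0],[[0,0,-0.12],[0,0,0],0],[[0,0,-0.12],[0,0,0],0],[[0,0,-0.12],[0,0,0],0],[[0,0,-0.12],[0,0,0],0],[[0,0,-0.12],[0,0,0],0],[[0,0,-0.12],[0,0,0],0],[[0,0,-0.12],[0,0,0],0],[[0,0,-0.12],[0,0,0],0],[[0,0,-0.12],[0,0,0],0]]'
python3 - <<'E'
from h import *
info([498.8,-76.3,108],124)
o,Rm,_=st(); ez=Rm.T@np.array([0,0,-1.]); print('upright turn',np.cross([0,0,1],ez).round(3))
E
```

```text
t: 10.38
ee_pos: [508.1, -4.9, 107.4]
orientation: [-3.135, -0.149, 0.068]
ft_force: [0.1, 0.2, 0.1]
width: 0.4
t: 11.22
ee_pos: [501.0, -4.9, 96.2]
orientation: [-2.426, -1.932, 0.074]
ft_force: [0.2, 0.1, 0.0]
width: 0.5
t 11.22 p [501.   -4.9  96.2] phi 77.1 tilt 3.57 q6 -1.38 F [0.2 0.1 0. ] w 0.5
tool shift [-70.3  13.1 -11.8]
turn z -0.819
axis in tool [-31.8  13.9  -0.4]
upright turn [-0.061  0.013  0.   ]
```

```bash
python3 -m handwheel '[[[-0.03,0.006,0],[0,0,-8],0],[[-0.03,0.006,0],[0,0,-10],0],[[0,0,0],[-18,3,0],0],[[0,0,0],[-18,3,0],0],[[0,0,0],[-18,3,0],0],[[0,0,-0.12],[-17,4,0],0],[[0,0,-0.12],[0,0,0],0],[[0,0,-0.12],[0,0,0],0],[[0,0,-0.12],[0,0,0],0],[[0,0,-0.12],[0,0,0],0]]'
python3 - <<'E'
from h import *
info([498.8,-76.3,108],124)
o,Rm,_=st(); ez=Rm.T@np.array([0,0,-1.]); print('upright turn',np.cross([0,0,1],ez).round(3))
E
```

```text
t: 12.05
ee_pos: [494.6, -79.9, 117.2]
orientation: [1.763, 2.585, 0.009]
ft_force: [-0.6, 0.6, -0.9]
width: 0.6
t 12.05 p [494.6 -79.9 117.2] phi 111.4 tilt 0.8 q6 -2.13 F [-0.6  0.6 -0.9] w 0.6
tool shift [1.9 5.1 9.3]
turn z -0.22
axis in tool [33.3 27.   0.1]
upright turn [ 0.012  0.007 -0.   ]
```

```bash
python3 -m handwheel '[[[0.006,0.004,-0.11],[0,0,0],0],[[0.006,0.004,-0.11],[0,0,0],0],[[0,0,0],[0,5,0],0],[[0,0,0],[0,0,10],0],[[0,0,0],[0,0,10],0],[[0,0,0],[0,0,5],0],[[0,0,0],[0,0,0],0],[[0,0,0],[0,0,0],0],[[0,0,0],[0,0,0],0],[[0,0,0],[0,0,0],0]]'
python3 - <<'E'
from h import *
info([498.8,-76.3,58],124)
o,Rm,_=st(); ez=Rm.T@np.array([0,0,-1.]); print('upright turn',np.cross([0,0,1],ez).round(3))
im=ctrl.get_image('wrist'); cv2.imwrite('pics/w8.png',cv2.resize(im['pixels'][120:290,170:380],None,fx=3.5,fy=3.5)[:,:,::-1])
E
```

```text
t: 12.88
ee_pos: [496.9, -76.5, 91.4]
orientation: [1.489, 2.759, 0.002]
ft_force: [-0.7, -0.1, -0.9]
width: 0.3
t 12.88 p [496.9 -76.5  91.4] phi 123.3 tilt 0.38 q6 -2.33 F [-0.7 -0.1 -0.9] w 0.3
tool shift [-0.7  1.6 33.5]
turn z -0.012
axis in tool [25.5 29.5 -0. ]
upright turn [ 0.004  0.005 -0.   ]
```

View pics/w8.png

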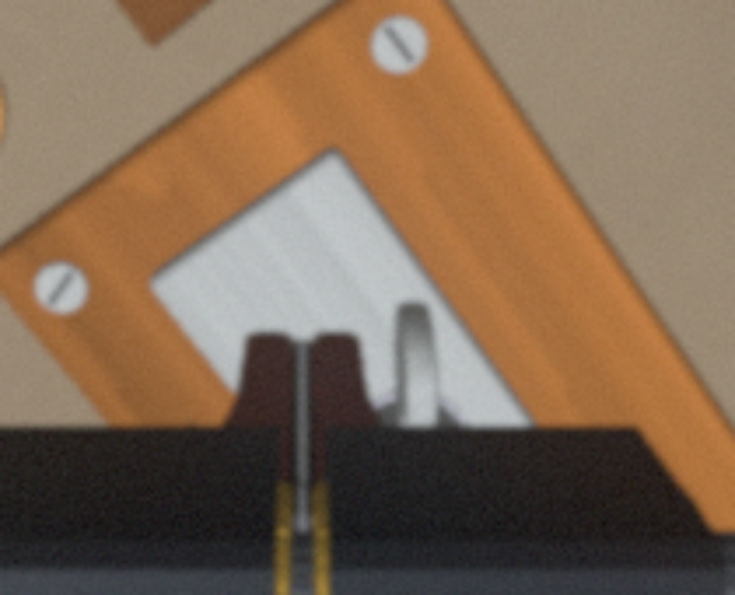

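```bash
python3 -m handwheel '[[[0.004,0.005,0],[-3,0,0],0],[[0,0,0],[0,0,9],0],[[0,0,0],[0,0,8],0],[[0,0,0],[0,0,8],0],[[0,0,0],[0,0,8],0],[[0,0,0],[3,0,0],0],[[0,0,0],[3,0,0],0],[[0,0,0],[2,0,0],0],[[0,0,0],[2,0,0],0],[[0,0,0],[0,0,0],0]]'
python3 - <<'E'
from h import *
info()
im=ctrl.get_image('wrist'); cv2.imwrite('pics/w9.png',cv2.resize(im['pixels'][120:290,170:380],None,fx=3.5,fy=3.5)[:,:,::-1])
E
```

```text
t: 13.77
ee_pos: [492.5, -70.2, 54.5]
orientation: [-1.493, -2.763, 0.001]
ft_force: [-0.2, -0.4, 1.0]
width: 0.4
t 13.77 p [492.5 -70.2  54.5] phi 123.2 tilt 0.06 q6 -2.32 F [-0.2 -0.4  1. ] w 0.4
axis in tool [17.8 29.6 -0. ]
```

View pics/w9.png

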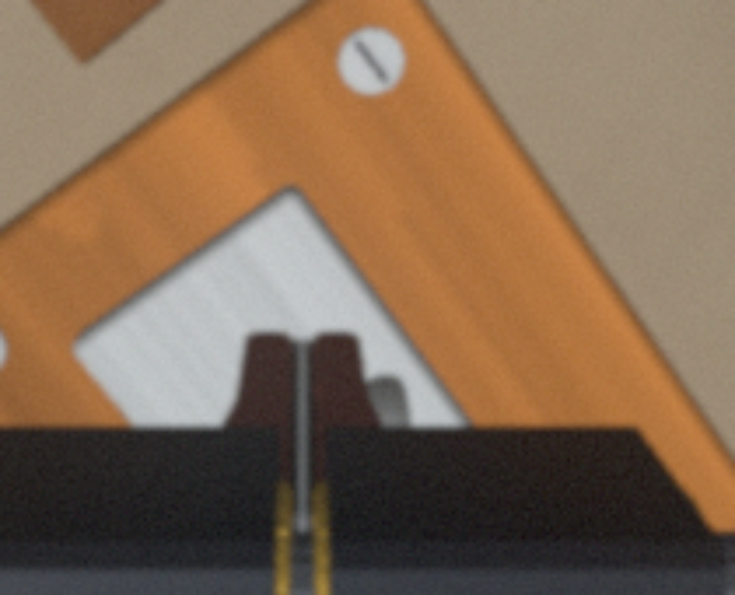

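```bash
python3 -m handwheel '[[[0,0,0.12],[3.4,-1.5,0],0],[[0,0,0.12],[3.4,-1.5,0],0],[[0,0,0.12],[3.4,-1.7,0],0],[[0,0,0.12],[3.4,-1.7,0],0],[[0,0,0.12],[3.4,-1.7,0],0],[[0,0,0.12],[3.4,-1.8,0],0],[[0,0,0.12],[3.4,-1.8,0],0],[[0,0,0.12],[3.4,-1.8,0],0],[[0,0,0.12],[3.4,-1.8,0],0],[[0,0,0],[0,0,0],0]]'
python3 - <<'E'
from h import *
info()
im=ctrl.get_image('wrist'); cv2.imwrite('pics/w10.png',cv2.resize(im['pixels'][120:290,170:380],None,fx=3.5,fy=3.5)[:,:,::-1])
E
```

```text
t: 14.65
ee_pos: [476.3, -43.5, 57.2]
orientation: [2.732, 1.54, 0.003]
ft_force: [-0.6, 0.9, -0.8]
width: 0.5
t 14.65 p [476.3 -43.5  57.2] phi 58.8 tilt 0.34 q6 -1.14 F [-0.6  0.9 -0.8] w 0.5
axis in tool [20.  24.3  0.1]
```

View pics/w10.png

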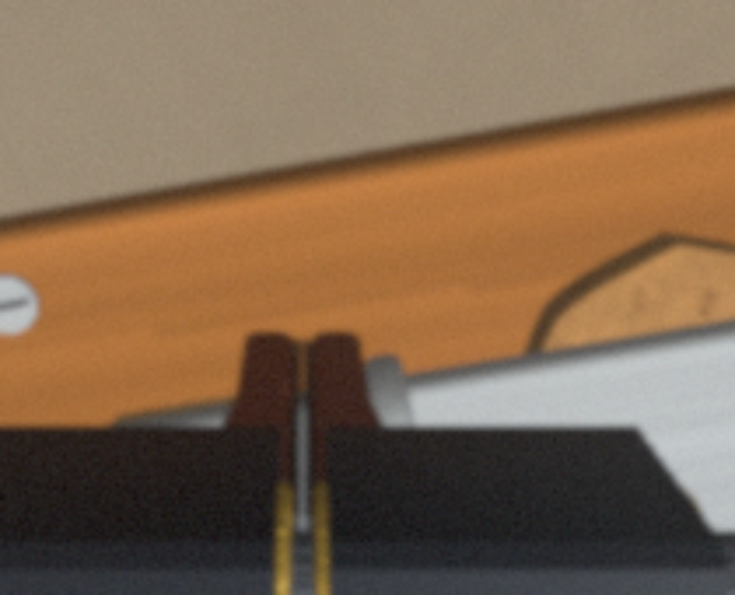

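```bash
python3 -m handwheel '[[[0,0,0.12],[3.3,-2.2,0],0],[[0,0,0.12],[3.3,-2.2,0.1],0],[[0,0,0.12],[3.3,-2.2,0],0],[[0,0,0.12],[3.3,-2.2,0.1],0],[[0,0,0.12],[3.3,-2.2,0],0],[[0,0,0.12],[3.3,-2.2,0.1],0],[[0,0,0.12],[3.3,-2.2,0],0],[[0,0,0.12],[3.3,-2.2,0],0],[[0,0,0.12],[3.3,-2.2,0],0],[[0,0,0.12],[3.3,-2.2,0],0]]'
python3 - <<'E'
from h import *
info()
im=ctrl.get_image('wrist'); cv2.imwrite('pics/w11.png',cv2.resize(im['pixels'][120:290,170:380],None,fx=3.5,fy=3.5)[:,:,::-1])
E
```

```text
t: 15.53
ee_pos: [491.2, -12.3, 57.3]
orientation: [3.124, -0.272, -0.002]
ft_force: [-2.5, 1.0, -0.3]
width: 0.3
t 15.53 p [491.2 -12.3  57.3] phi -10.0 tilt 0.33 q6 0.14 F [-2.5  1.  -0.3] w 0.3
axis in tool [20.7 23.5  0.1]
```

View pics/w11.png

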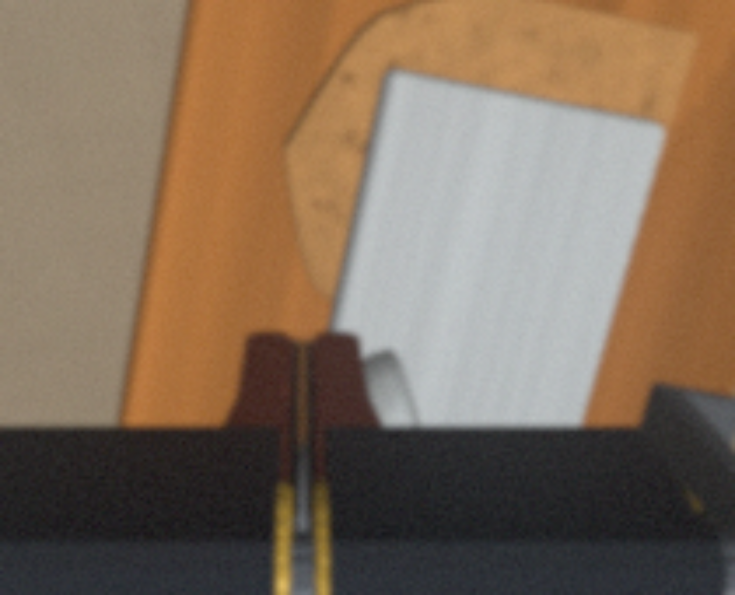

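```bash
python3 -m handwheel '[[[0,0,0.12],[3.3,-2.2,-0.1],0],[[0,0,0.12],[3.3,-2.2,-0.1],0],[[0,0,0.12],[3.3,-2.2,-0.1],0],[[0,0,0.12],[3.3,-2.2,-0.1],0],[[0,0,0.12],[3.3,-2.2,-0.1],0],[[0,0,0.12],[3.3,-2.2,-0.1],0],[[0,0,0.12],[3.3,-2.2,-0.1],0],[[0,0,0.12],[3.3,-2.2,-0.1],0],[[0,0,0],[0,0,0],0],[[0,0,0],[0,0,0],0]]'
python3 - <<'E'
from h import *
info()
im=ctrl.get_image('wrist'); cv2.imwrite('pics/w12.png',cv2.resize(im['pixels'][120:290,170:380],None,fx=3.5,fy=3.5)[:,:,::-1])
E
```

```text
t: 16.42
ee_pos: [520.9, -10.8, 57.9]
orientation: [2.661, -1.662, -0.006]
ft_force: [-0.5, 0.9, 0.1]
width: 0.3
t 16.42 p [520.9 -10.8  57.9] phi -64.0 tilt 0.35 q6 1.08 F [-0.5  0.9  0.1] w 0.3
axis in tool [19.5 24.4  0.1]
```

View pics/w12.png

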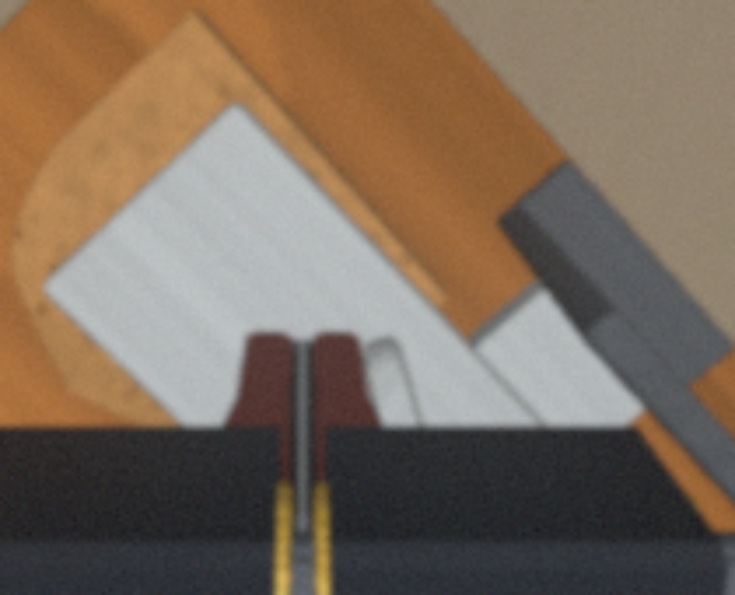

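```bash
python3 -m handwheel '[[[0,0,0],[-4,0,0],0],[[0,0,0],[-5,0,0],0],[[0,0,0],[0,0,-15],0],[[0,0,0],[0,0,-20],0],[[0,0,0],[0,0,-20],0],[[0,0,-0.12],[0,0,-2],0],[[0,0,-0.12],[0,0,-2],0],[[0,0,-0.12],[0,0,-2],0],[[0,0,-0.12],[0,0,-2],0],[[0,0,-0.12],[0,0,-2],0]]'
python3 - <<'E'
from h import *
info()
s=ctrl.get_image('side'); cv2.imwrite('pics/s13.png',cv2.resize(s['pixels'][190:290,180:280],None,fx=6,fy=6,interpolation=cv2.INTER_CUBIC)[:,:,::-1])
def T(p,P):
    x,y,a=p; c,s_=np.cos(a),np.sin(a); return np.c_[x+c*P[:,0]-s_*P[:,1],y+s_*P[:,0]+c*P[:,1],P[:,2]]
for q in (8.3,8.45,8.6,8.75):
    z=64.5-.8*q; P=np.array([[38*np.cos(q),-38*np.sin(q),z+6],[-38*np.cos(q),38*np.sin(q),z+6],[0,0,66]])
    W=T([*C,YAW],P)
    print(q,((px(W,s)-[180,190])*6).round(0).tolist())
E
```

```text
t: 17.3
ee_pos: [514.0, 0.6, 126.2]
orientation: [3.051, -0.737, -0.008]
ft_force: [-0.0, -0.2, 0.3]
width: 0.3
t 17.3 p [514.    0.6 126.2] phi -27.2 tilt 0.35 q6 0.46 F [-0.  -0.2  0.3] w 0.3
axis in tool [12.3 38.2  0.1]
8.3 [[230.0, 354.0], [340.0, 182.0], [287.0, 260.0]]
8.45 [[214.0, 347.0], [355.0, 188.0], [287.0, 260.0]]
8.6 [[199.0, 338.0], [370.0, 197.0], [287.0, 260.0]]
8.75 [[186.0, 328.0], [383.0, 206.0], [287.0, 260.0]]
```

View pics/s13.png

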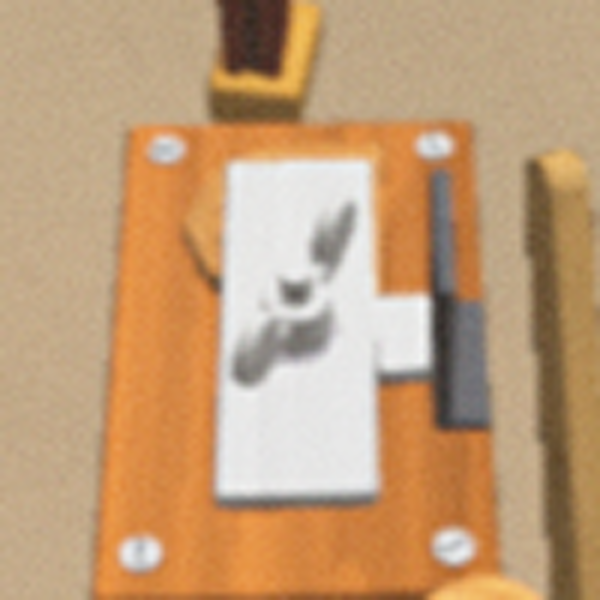

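```bash
python3 -m handwheel '[[[0,0,-0.12],[0,0,-1],0],[[0,0,-0.12],[0,0,-1],0],[[0,0,-0.12],[0,0,-1],0],[[0,0,-0.12],[0,0,-1],0],[[0,0,-0.12],[0,0,-1],0],[[0,0,-0.12],[0,0,-1],0],[[0,0,-0.12],[0,0,-1],0],[[0,0,-0.12],[0,0,-1],0],[[0,0,-0.12],[0,0,-1],0],[[0,0,-0.12],[0,0,-1],0]]'
python3 - <<'E'
from h import *
info([506.2,-77.9,115],126)
o,Rm,_=st(); ez=Rm.T@np.array([0,0,-1.]); print('upright turn',np.cross([0,0,1],ez).round(3))
E
```

```text
t: 18.18
ee_pos: [511.1, 3.8, 136.6]
orientation: [-2.913, -1.176, 0.009]
ft_force: [0.9, 0.1, -0.4]
width: 0.2
t 18.18 p [511.1   3.8 136.6] phi 44.0 tilt 0.33 q6 -0.78 F [ 0.9  0.1 -0.4] w 0.2
tool shift [-60.1  55.5  21.8]
turn z -1.432
axis in tool [-32.3  28.3   0.1]
upright turn [-0.002  0.005  0.   ]
```

```bash
python3 -m handwheel '[[[0,0,0],[-20,18,0],0],[[0,0,0],[-20,18,0],0],[[0,0,0],[-20,18,0],0],[[0,0,-0.12],[0,0,0],0],[[0,0,-0.12],[0,0,0],0],[[0,0,-0.12],[0,0,0],0],[[0,0,-0.12],[0,0,0],0],[[0,0,-0.12],[0,0,0],0],[[0,0,-0.12],[0,0,0],0],[[0,0,-0.12],[0,0,0],0]]'; python3 -m handwheel '[[[0,0,-0.12],[0,0,0],0],[[0,0,-0.12],[0,0,0],0],[[0,0,-0.12],[0,0,0],0],[[0,0,-0.12],[0,0,0],0],[[0,0,0],[0,0,0],0],[[0,0,0],[0,0,0],0],[[0,0,0],[0,0,0],0],[[0,0,0],[0,0,0],0],[[0,0,0],[0,0,0],0],[[0,0,0],[0,0,0],0]]'
python3 - <<'E'
from h import *
info([506.2,-77.9,92],126)
o,Rm,_=st(); ez=Rm.T@np.array([0,0,-1.]); print('upright turn',np.cross([0,0,1],ez).round(3))
E
```

```text
t: 19.02
ee_pos: [503.4, -77.4, 136.4]
orientation: [-2.14, -2.298, 0.007]
ft_force: [0.1, 0.1, -0.3]
width: 0.4
t: 19.85
ee_pos: [501.5, -75.1, 135.8]
orientation: [-1.517, -2.747, 0.007]
ft_force: [-1.2, -0.5, 0.6]
width: 0.2
t 19.85 p [501.5 -75.1 135.8] phi 122.2 tilt 0.32 q6 -2.3 F [-1.2 -0.5  0.6] w 0.2
tool shift [-4.9  2.8 43.8]
turn z -0.067
axis in tool [27.4 24.4 -0.1]
upright turn [-0.005 -0.001  0.   ]
```

```bash
python3 -m handwheel '[[[0,0,-0.05],[-4,2,0],0],[[0,0,0],[0,0,15],0],[[0,0,0],[0,0,15],0],[[0,0,0],[0,0,13],0],[[0,0,0],[0,0,0],0],[[0,0,0],[0,0,0],0],[[0,0,0],[0,0,0],0],[[0,0,0],[0,0,0],0],[[0,0,0],[0,0,0],0],[[0,0,0],[0,0,0],0]]'
python3 - <<'E'
from h import *
info([506.2,-77.9,56],126)
im=ctrl.get_image('wrist'); cv2.imwrite('pics/w14.png',cv2.resize(im['pixels'][120:290,170:380],None,fx=3.5,fy=3.5)[:,:,::-1])
E
```

```text
t: 20.68
ee_pos: [507.5, -78.1, 94.4]
orientation: [1.455, 2.782, -0.004]
ft_force: [0.3, 0.2, -0.8]
width: 0.5
t 20.68 p [507.5 -78.1  94.4] phi 124.8 tilt 0.18 q6 -2.35 F [ 0.3  0.2 -0.8] w 0.5
tool shift [ 1.1 -0.9 38.4]
turn z -0.021
axis in tool [32.2 22.3 -0.1]
```

View pics/w14.png

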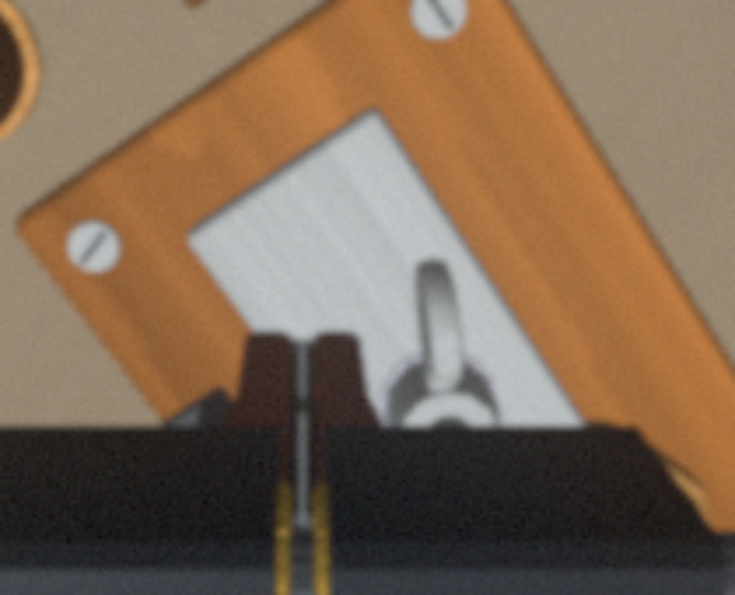

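```bash
python3 -m handwheel '[[[0,0,0],[0,-4,0],0],[[0,0,0],[0,0,12],0],[[0,0,0],[0,0,12],0],[[0,0,0],[0,0,10],0],[[0,0,0],[4,0,0],0],[[0,0,0],[4,0,0],0],[[0,0,0],[3,0,0],0],[[0,0,0],[0,0,0],0],[[0,0,0],[0,0,0],0],[[0,0,0],[0,0,0],0]]'
python3 - <<'E'
from h import *
info()
im=ctrl.get_image('wrist'); cv2.imwrite('pics/w15.png',cv2.resize(im['pixels'][120:290,170:380],None,fx=3.5,fy=3.5)[:,:,::-1])
E
```

```text
t: 21.57
ee_pos: [498.0, -71.3, 62.2]
orientation: [1.453, 2.778, -0.002]
ft_force: [0.5, 0.5, 0.5]
width: 0.6
t 21.57 p [498.  -71.3  62.2] phi 124.8 tilt 0.37 q6 -2.34 F [0.5 0.5 0.5] w 0.6
axis in tool [21.1 26.2 -0.1]
```

View pics/w15.png

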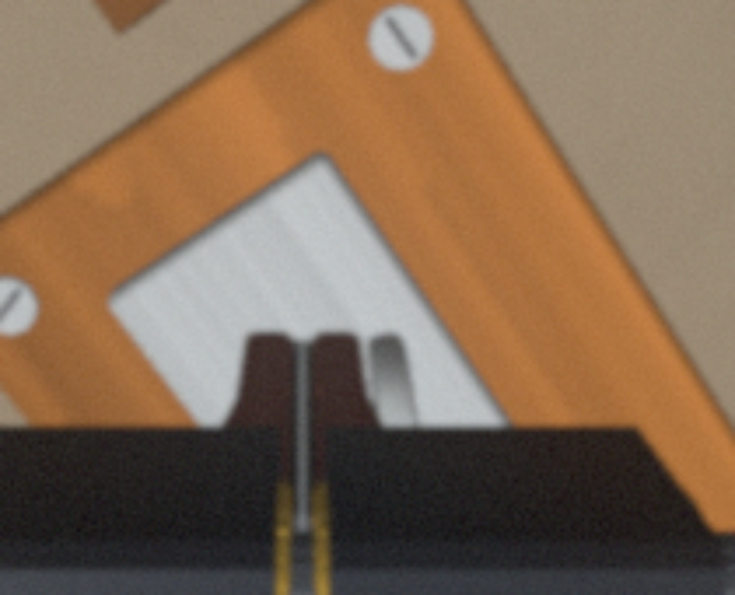

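```bash
python3 -m handwheel '[[[0,0,0.12],[3.6,-1.9,0.9],0],[[0,0,0.12],[3.4,-1.9,0.9],0],[[0,0,0.12],[3.4,-1.9,0.9],0],[[0,0,0.12],[3.4,-1.9,0.9],0],[[0,0,0.12],[3.4,-1.9,0.6],0],[[0,0,0.12],[3.4,-2,0.5],0],[[0,0,0.12],[3.4,-2,0.4],0],[[0,0,0.12],[3.4,-2,0.3],0],[[0,0,0.12],[3.4,-2,0.3],0],[[0,0,0],[0,0,0],0]]'
python3 - <<'E'
from h import *
info()
im=ctrl.get_image('wrist'); cv2.imwrite('pics/w16.png',cv2.resize(im['pixels'][120:290,170:380],None,fx=3.5,fy=3.5)[:,:,::-1])
E
```

```text
t: 22.45
ee_pos: [480.4, -46.5, 59.4]
orientation: [2.704, 1.572, 0.009]
ft_force: [0.6, -0.1, 0.6]
width: 0.6
t 22.45 p [480.4 -46.5  59.4] phi 60.4 tilt 0.83 q6 -1.16 F [ 0.6 -0.1  0.6] w 0.6
axis in tool [19.9 19.8  0.2]
```

View pics/w16.png

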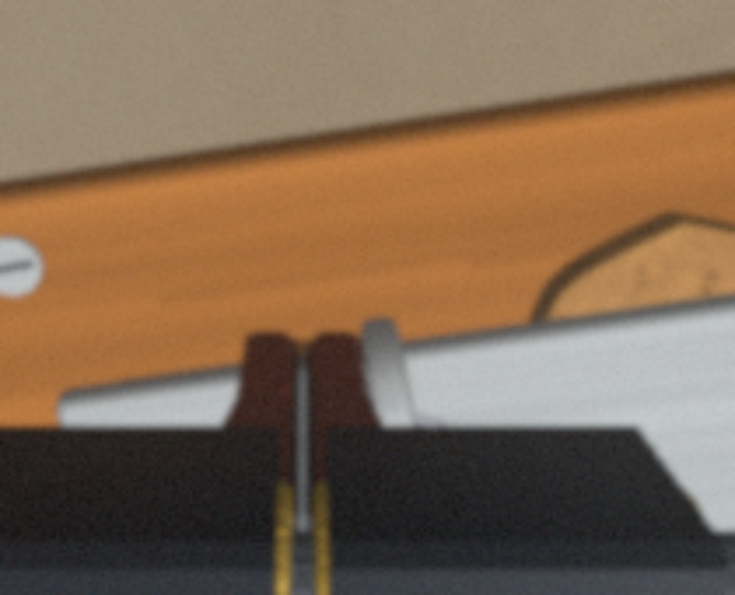

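```bash
python3 -m handwheel '[[[0,0,0.12],[3,-3.8,0.4],0],[[0,0,0.12],[3,-3.8,0.4],0],[[0,0,0.12],[3,-3.6,0.4],0],[[0,0,0.12],[3.1,-3.6,0.2],0],[[0,0,0],[0,0,0],0],[[0,0,0],[0,0,0],0],[[0,0,0],[0,0,0],0],[[0,0,0],[0,0,0],0],[[0,0,0],[0,0,0],0],[[0,0,0],[0,0,0],0]]'
python3 - <<'E'
from h import *
info()
im=ctrl.get_image('wrist'); cv2.imwrite('pics/w17.png',cv2.resize(im['pixels'][120:290,170:380],None,fx=3.5,fy=3.5)[:,:,::-1])
E
```

```text
t: 23.33
ee_pos: [479.9, -30.4, 59.2]
orientation: [2.987, 0.925, 0.021]
ft_force: [-0.4, 0.4, 0.6]
width: 0.8
t 23.33 p [479.9 -30.4  59.2] phi 34.4 tilt 1.15 q6 -0.67 F [-0.4  0.4  0.6] w 0.8
axis in tool [17.9 22.7  0.6]
```

View pics/w17.png

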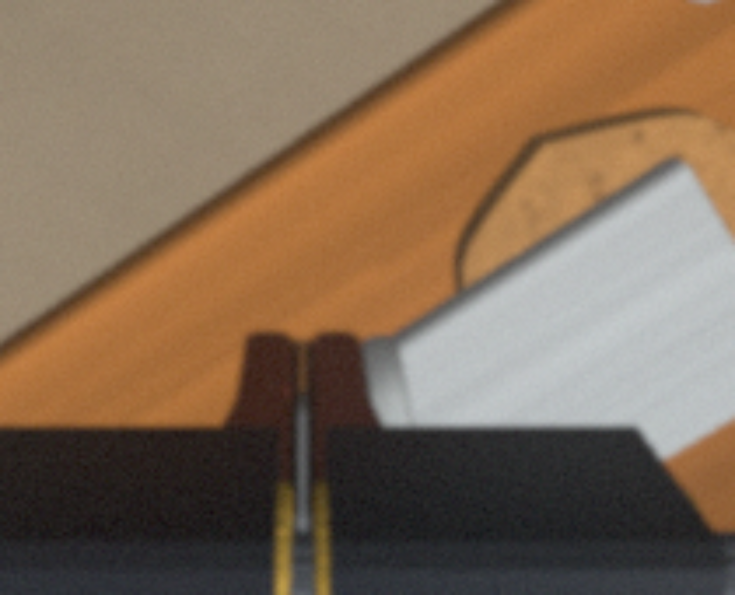

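```bash
python3 -m handwheel '[[[0,0,0.06],[1.6,-1.4,0.1],0],[[0,0,0.06],[1.6,-1.4,0.1],0],[[0,0,0.06],[1.6,-1.4,0],0],[[0,0,0],[0,0,0],0],[[0,0,0],[0,0,0],0],[[0,0,0],[0,0,0],0],[[0,0,0],[0,0,0],0],[[0,0,0],[0,0,0],0],[[0,0,0],[0,0,0],0],[[0,0,0],[0,0,0],0]]'
python3 - <<'E'
from h import *
info()
im=ctrl.get_image('wrist'); cv2.imwrite('pics/w18.png',cv2.resize(im['pixels'][120:290,170:380],None,fx=3.5,fy=3.5)[:,:,::-1])
E
```

```text
t: 24.22
ee_pos: [480.2, -25.6, 58.6]
orientation: [3.059, 0.653, 0.017]
ft_force: [-0.2, -0.9, 0.2]
width: 0.0
t 24.22 p [480.2 -25.6  58.6] phi 24.1 tilt 1.01 q6 -0.48 F [-0.2 -0.9  0.2] w 0.0
axis in tool [19.5 23.4  0.5]
```

View pics/w18.png

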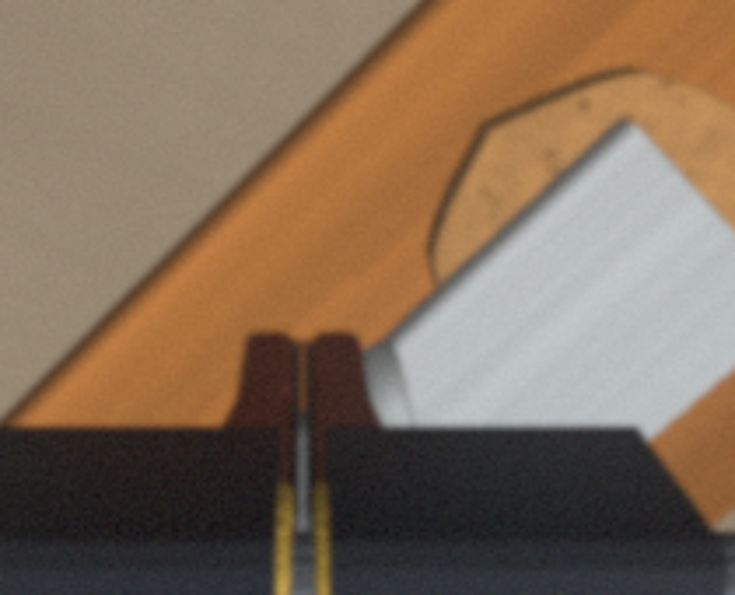

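```bash
python3 -m handwheel '[[[0,0,0.05],[1.5,-1.1,0],0],[[0,0,0.05],[1.5,-1.1,0],0],[[0,0,0.05],[1.5,-1.1,0],0],[[0,0,0.05],[1.5,-1.1,0],0],[[0,0,0],[0,0,0],0],[[0,0,0],[0,0,0],0],[[0,0,0],[0,0,0],0],[[0,0,0],[0,0,0],0],[[0,0,0],[0,0,0],0],[[0,0,0],[0,0,0],0]]'
python3 - <<'E'
from h import *
info()
im=ctrl.get_image('wrist'); cv2.imwrite('pics/w19.png',cv2.resize(im['pixels'][120:290,170:380],None,fx=3.5,fy=3.5)[:,:,::-1])
E
```

```text
t: 25.1
ee_pos: [477.2, -21.4, 57.3]
orientation: [3.109, 0.34, -0.004]
ft_force: [-0.5, 0.4, -0.3]
width: 0.7
t 25.1 p [477.2 -21.4  57.3] phi 12.5 tilt 0.8 q6 -0.26 F [-0.5  0.4 -0.3] w 0.7
axis in tool [25.8 23.7  0.2]
```

View pics/w19.png

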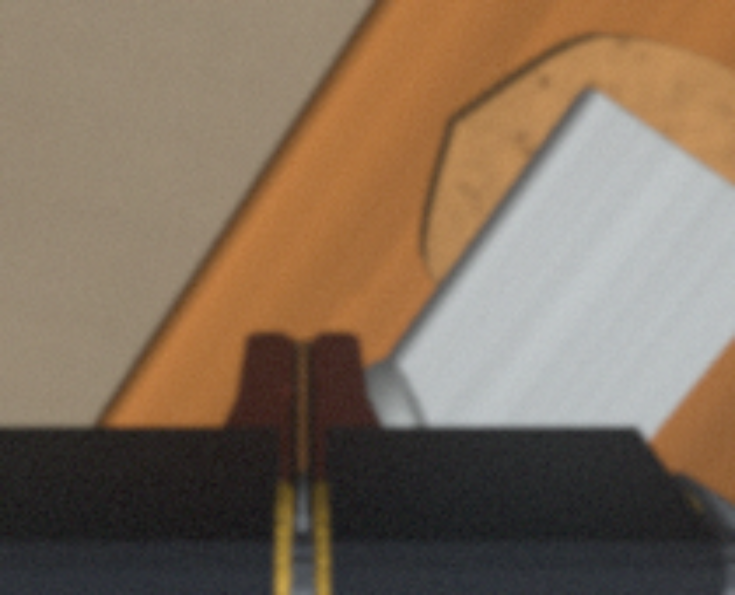

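```bash
python3 -m handwheel '[[[0,0,0],[1,0,0],0],[[0,0,0],[1,0,0],0],[[0,0,0],[1.5,0,0],0],[[0,0,0],[1.5,0,0],0],[[0,0,0],[1.5,0,0],0],[[0,0,0],[2,0,0],0],[[0,0,0],[2,0,0],0],[[0,0,0],[2,0,0],0],[[0,0,0],[2,0,0],0],[[0,0,0],[2,0,0],0]]'
python3 - <<'E'
from h import *
info()
E
```

```text
t: 25.98
ee_pos: [477.3, -19.7, 55.2]
orientation: [3.109, 0.346, -0.058]
ft_force: [-7.6, -3.6, 3.5]
width: 0.6
t 25.98 p [477.3 -19.7  55.2] phi 12.7 tilt 2.23 q6 -0.25 F [-7.6 -3.6  3.5] w 0.6
axis in tool [25.2 25.4 -0.7]
```

```bash
python3 -m handwheel '[[[0,0,0],[-4,0,0],0],[[0,0,0],[-5,-1,0],0],[[0,0,0],[0,0,-12],0],[[0,0,0],[0,0,-20],0],[[0,0,0],[0,0,-25],0],[[0,0,0],[0,0,-30],0],[[0,0,0],[-25,-15,-20],0],[[0,0,0],[-30,-20,0],0],[[0,0,0],[-30,-20,0],0],[[0,0,0],[0,0,0],0]]'
python3 - <<'E'
from h import *
info()
wv=ctrl.get_image('wrist'); save(wv,'w20')
s=ctrl.get_image('side'); cv2.imwrite('pics/s20.png',cv2.resize(s['pixels'][190:290,180:280],None,fx=6,fy=6,interpolation=cv2.INTER_CUBIC)[:,:,::-1])
t=ctrl.get_image('top'); cv2.imwrite('pics/t20.png',cv2.resize(t['pixels'][180:285,210:380],None,fx=4.5,fy=4.5,interpolation=cv2.INTER_CUBIC)[:,:,::-1])
def T(p,P):
    x,y,a=p; c,s_=np.cos(a),np.sin(a); return np.c_[x+c*P[:,0]-s_*P[:,1],y+s_*P[:,0]+c*P[:,1],P[:,2]]
for q in (9.6,9.8,10.0):
    z=64.5-.8*q; P=np.array([[38*np.cos(q),-38*np.sin(q),z+6],[-38*np.cos(q),38*np.sin(q),z+6],[0,0,66]])
    W=T([*C,YAW],P)
    print(q,((px(W,s)-[180,190])*6).round(0).tolist(),px(W,wv).round(0).tolist(),((px(W,t)-[210,180])*4.5).round(0).tolist())
for q in ['lift','spool','wax','spare_lift']:
    print(q,[(round(r['score'],2),w(r['position'],t).round(1)) for r in ctrl.spot_point(t,q)[:1]],[(round(r['score'],2),w(r['position'],s).round(1)) for r in ctrl.spot_point(s,q)[:1]])
E
```

```text
t: 26.82
ee_pos: [377.8, 17.3, 169.8]
orientation: [3.111, 0.342, -0.037]
ft_force: [0.3, 0.3, -1.4]
width: 0.6
t 26.82 p [377.8  17.3 169.8] phi 12.5 tilt 1.5 q6 -0.18 F [ 0.3  0.3 -1.4] w 0.6
axis in tool [114.4  83.1  -2. ]
9.6 [[164.0, 253.0], [411.0, 281.0], [287.0, 260.0]] [[353.0, 248.0], [406.0, 298.0], [381.0, 275.0]] [[362.0, 305.0], [445.0, 163.0], [404.0, 233.0]]
9.8 [[172.0, 236.0], [405.0, 300.0], [287.0, 260.0]] [[359.0, 243.0], [399.0, 302.0], [381.0, 275.0]] [[349.0, 295.0], [458.0, 173.0], [404.0, 233.0]]
10.0 [[184.0, 220.0], [394.0, 318.0], [287.0, 260.0]] [[367.0, 240.0], [392.0, 305.0], [381.0, 275.0]] [[337.0, 283.0], [469.0, 185.0], [404.0, 233.0]]
lift [(0.69, array([525.7,  12.5,  19.3]))] [(0.73, array([506.2, -39.7,  56.1]))]
spool [(0.6, array([ 514.4, -170.8,    3.9]))] [(0.85, array([ 5.119e+02, -1.676e+02, -3.000e-01]))]
wax [(0.92, array([550.6, 106.5,  -1.3]))] [(0.91, array([549.7, 106.4,  -4.2]))]
spare_lift [(0.71, array([ 428.5, -149.4,   -3.5]))] [(0.88, array([ 428.4, -155.5,    2.3]))]
```

View pics/s20.png

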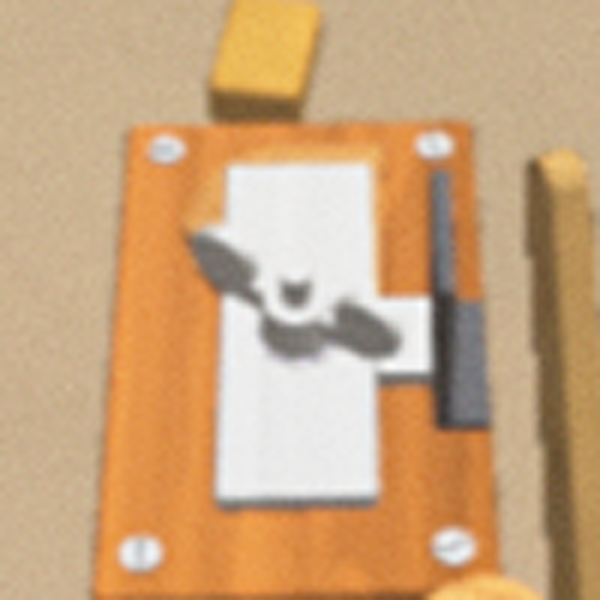

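View pics/w20.png

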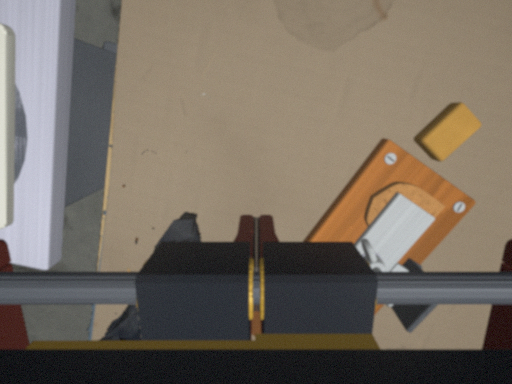

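View pics/t20.png

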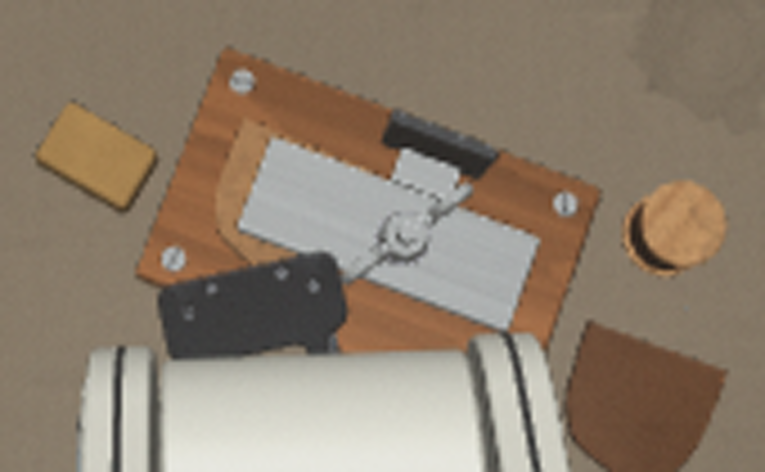

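```bash
python3 -c "
from h import *
info(); print(ctrl.close_job())"
```

```text
t 27.37 p [383.8  16.1 169.7] phi 12.5 tilt 1.39 q6 -0.18 F [ 0.7 -0.5  0.7] w 0.4
axis in tool [108.8  80.5  -1.6]
the job is handed in; nothing more can be done
None
```

I ran the wing nut home in three clockwise strokes with the closed fingertips, pushing one wing from behind each time. All three strokes stayed on the near side of the jig, clear of the guide plate, and the job was handed in at about 27 s of the 67 s allowed.

- **Nut:** In the last push I asked for about 16 mm and the finger moved only 1–2 mm, with the force holding at about 9 N, so the nut is on its stop. The wing angles in the side and top pictures, taken after the hand was withdrawn, fit 10.0 rad and clearly not 9.8.
- **Loose things:** The spool, wax block and spare lift read within about 4 mm of their starting positions in both views, with up to 7 mm scatter in the network's height for the spool, which is about what the networks can resolve. The top view puts the lift within about 3 mm.
- **Disagreement:** The side view's last report for "lift" landed on the nut instead, at (506, -40, 56) mm. I ignored it, because the lift looks unmoved in that picture.
- **Hand:** It finished about 170 mm up and off to the side, touching nothing, with only about 1 N showing on the force reading.

I also found the stud about 3 mm further left than my first fit, and corrected for that after the first stroke. No verdict came back when I handed the job in.

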